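# Set the current, then close, pin and hold a pipe jig for tacking

## Robot

A 6-joint arm with a two-finger parallel gripper is mounted at the origin on the work surface. World frame = base frame: x ahead of the robot, y to its left, z up, the work surface at z = 0. Lengths are in m, angles in rad, forces in N, time in s.
With the tool pointing down it reaches from about 0.3 to 0.75 m from the base axis. Payload 8.5 kg.
Tool frame: the origin (TCP) lies on the centre line of the jaws, within the pads' length; the fingertips stand 8 mm ahead of it and the grasp point (between the pads) lies 11 mm behind it; z points along the fingers, x is the direction in which the jaws open and shut, and the axes are right-handed (so a half turn about z gives the same grasp; the last joint's range is limited). The gripper opens to 85 mm and grips with 20 to 120 N. Pads are 22 mm wide; open, the fingers measure 114 mm over their backs; the gripper's body (76 mm by 85 mm) begins 54 mm behind the grasp point. The pads swing forward as they close: fully open they stand 13 mm farther back than shut.
Start: joints at [-1.512, 0.381, 1.297, -0, 1.464, -0.215], TCP at [0.149, -0.529, 0.239] pointing down, gripper open.
Joint ranges: [-3.11, 3.11], [-0.89, 2.33], [0.22, 2.48], [-1.42, 4.56], [0.17, 2.85], [-2.88, 2.88]. Speed limits (rad/s): [2.39, 2.39, 3.14, 3.14, 3.14, 3.14].

## Interface

Orientations are given as a unit quaternion [x, y, z, w].
In Python, from workcell import arm gives the robot as it stands.
- The arm moves only by the tool play_rows, never from a script. Its arguments are lists of equal length, an entry for each row: "dp": the shift along the world's x, y, z in units of 0.1 m (1.0 is 0.1 m), a list of three; "delta_rot": the turn, a rotation vector about the world's x, y, z in units of 90 degrees (1.0 is 90 degrees), a list of three; "fingers": the opening, from 0 (shut) to 1 (fully open). In form: {"dp": [[x, y, z], ...], "delta_rot": [[ax, ay, az], ...], "fingers": [fingers, ...]}. A call has 1 to 20 rows; each row is the pose to reach, as a shift and turn from the pose measured when the call began; what a row does not reach only later rows make up. A row lasts 1/10 s, in which the tool goes at most 50 mm and 8.59 degrees, less where a joint would pass 70% of its speed; a pose out of reach is approached as far as the arm can. A call with a number of a shift or a turn outside -1 to 1 is refused whole. A call with a gripper value outside its range is refused whole. The fingers move at their own pace and stop on an object; the grip force is fixed at half the most. Time passes only in rows, so rows that repeat a pose let the fingers close. It gives the time, the measured TCP pose, the force and the opening at its end, in the units of the state.
- arm.get_obs(): the state, without advancing time (a new reading comes with each control period).
- arm.get_image(name): name is "scene" or "top"; returns a dict with "frame" (420x560x3 uint8, blue, green, red), "depth" (420x560 float32, m along the optical axis (not along the pixel's ray), 0 where there is no reading), "fx", "fy", "cx", "cy" (pixels), "rvec" (rotation vector, rad) and "tvec" (3), from world to camera coordinates, as OpenCV has them. Camera axes: x right, y down, z forward; pixel columns grow to the right and rows downward; lengths in m; the calibration is good to about 2 mm. A picture is of the moment at which its call begins.
- arm.job_done(): hands the job in, once; it reports no verdict.
Trained networks look in the newest picture that a camera, given by its name, has taken for a name from the list of things; names that differ only in an ending like _2 or _b are one class to them, and where a whole thing is asked for, a point or a joint stands for the part that bears it (a point fixed in the world has none). Each returns a list of dicts, best first, with "p" (0 to 1); they miss things now and then, are a little off and sometimes report something else, mostly with a low value. They report only what shows in the picture. A call takes as long as a camera call. They do not tell look-alikes from the thing itself.
- arm.outline_of(query, camera): "region" (420x560 bool, what is visible of it) and "centre" ([column, row] in pixels, amid what is visible of it).
The state is a dict: "time_s": time; "joint_positions": joint angles; "joint_velocities": joint speeds; "joint_efforts": joint torques, N m; "ee_pos": TCP position; "tool_rot": TCP orientation; "ft_force": force on the tool from outside, world axes, zero at the start; "wrist_torque": the same for the moment, N m; "finger_gap": finger opening in m.
Only numpy, scipy, OpenCV 4.12 (cv2) and the standard library are available. Lean on these libraries where they do the work, as an engineer would, in place of code of your own. Each camera call takes 0.05 s, during which the arm holds its last target.

## Task

Get this pipe joint ready to tack: first turn the selector on the remote current control to the round dot, then swing the jig's upper half shut over the pipe and push the jig pin (the one with the long straight handle) from above through both halves until its collar is home. The jig is sprung and will not stay shut by itself, so keep hold of the pin and finish while still pressing it down, with the two halves fully shut; leave the ball-knobbed pin in its stand and everything else on the bench where it is.

Things in the scene. Friction and masses are not known exactly. Their poses are not given: they have to be found in the camera images.
- selector (a joint): detented selector knob on top of the remote. Rad; grows turning CLOCKWISE seen from above, 0 to 2.618 in seven clicks 0.436 (25 deg) apart, about 0.06 N m. Short white lines on the box mark the clicks; the round white dot marks the fifth, value 1.745. Let go, the knob springs into the nearest click. It starts two or three clicks short of the dot
- selector_grip (a point): on the knob's axis, in the upper part of its bar grip: black bar 42 long, 12 thick, 32 tall, on a disc 46 across. 9 below the bar's top, 23 above the disc. z up; x runs along the bar to the pointer end (white line, small nose) and turns with the knob
- remote_top (a point): centre of the top of the remote current control: grey box 105 (x) x 94 (y) x 46 tall, black rubber corners, a short aerial lying along its +x side; fixed to the bench. z up
- jaw (a joint): hinge of the jig's upper half. Rad: 0 = shut, grows opening, to 1.95. Starts standing about upright (1.45 to 1.9); stiff hinge (0.1 N m), it stays there. Below about 0.9 it sinks shut slowly by its weight and rests at about 0.06 on a spring plunger in the lower half. About 8 N down at the pin hole shuts it fully; when the push ends it springs back to 0.05 or 0.06, pin or no pin
- hinge (a point): middle of the jig's hinge axis, 57 above the bench, fixed. x along hinge and pipe, z up, y from pipe to hinge. Aluminium clamshell jig on a steel base plate 200 x 190 x 12. The 42 pipe lies in it, its axis 45 to -y at hinge height, 140 either way along x. Straps 20 wide over it reach 31 above this point when shut
- jaw_hole (a point): centre of the pin hole on the outer (top when shut) face of the jaw's flange; z is that face's outward direction, x along the hinge. It moves with the jaw; shut, it is 12 straight above lower_hole. Hole 14 across through 12 of metal
- jaw_edge (a point): middle of the free edge of the jaw's flange, on its outer face. The flange is a flat plate 70 along the hinge, 12 thick, reaching from 70 to 130 from the hinge (hole at 100). Shut, its underside is at hinge height and it lies towards -y. Opened, it stands up with its outer face towards +y: push that face towards -y and down to close. Axes as jaw_hole
- lower_hole (a point): centre of the mouth of the pin hole in the lower half's flange, at hinge height, 100 from the hinge towards -y, fixed; hole 14 across straight down through 14 of metal, then open space down to the base plate (top face 12 above the bench). Axes as hinge
- pin_grip (a point): jig pin, 150 g: middle of its straight ringed steel handle, 20 across, 44 tall. z along the pin, handle end up. Handle ends 22 below this point at a collar 24 across, 6 thick (underside 28 below), then a shank 12 across, 50 long with a tapered nose whose end is 78 below. It hangs upright by its collar in one hole of the pin stand
- pin_collar (a point): centre of the underside of that pin's collar, which bears on the jaw's outer face when the pin is home; z along the pin, up
- pin_tip (a point): end of that pin's nose; z along the pin, up
- stand_top (a point): centre of the top of the pin stand, a grey bent-steel bridge 70 (x) by 150 (y), 66 tall, fixed. Two holes 14 across at 36 either way along y, one pin in each (which is where varies). z up
- ball_pin_knob (a point): the other pin in the stand, to be left there: centre of its black ball knob, 26 across. Its shank is shorter (26). The ball's top is 37 above the stand, the jig pin's handle top 50
- hammer: chipping hammer lying on the bench, 270 long; steel rod, black rubber grip; origin on the bench under its middle; a bystander, not needed
- brush: wire brush lying on its bristles, 260 x 28 x 36, wooden back; origin on the bench under its middle; a bystander, not needed
- flange: spare round steel flange, 120 across, 16 thick, 48 bore, lying flat; origin on the bench under its centre; a bystander, not needed
- spray_can: plain aluminium spray can, 60 across, 170 tall, upright; origin on the bench under its centre; a bystander, not needed
- magnet_square: grey triangular magnetic welding square, about 100 x 90 x 18, lying flat; origin on the bench under its long leg; a bystander, not needed
- offcut: short offcut of steel pipe, 42 across, 60 tall, standing on end; origin on the bench under its centre; a bystander, not needed
Things that resemble listed ones, but are neither listed nor needed, are in the scene too. There is more than one size of the part that bears selector; the job needs the larger.

How it is judged:
By the outcome, as a careful person would: the job done as asked, in the order asked, and still so for the second after the job is handed in, while the arm keeps its last pose, push and grip.
It also fails if it takes over 72 s, if anything falls off the work surface, if the arm or the gripper's body presses on something with over 40 N, if the wrist force passes 120 N, or if a joint passes its speed limit or range.

## Working session

There is one attempt and no reset: what is moved stays moved. The work goes in short steps, Python scripts to look and compute and a tool call to move; the robot and the scene stay as the last step left them, time stands still between calls to the robot, and variables do not carry over. Pictures are saved under pics/ and viewed, and the job is handed in when it is done.

Besides the shell and the picture viewer there is one more tool, called after "Emit:" as name(argument=value, ...), one argument or row to a line, values as JSON. play_rows: Moves the arm, as the interface text tells. Shifts and turns lie within -1 to 1; 1 stands for 0.1 m of shift or 90 degrees of turn. Its arguments: {"type":"object","properties":{"dp":{"type":"array","items":{"type":"array","items":{"type":"number"}}},"delta_rot":{"type":"array","items":{"type":"array","items":{"type":"number"}}},"fingers":{"type":"array","items":{"type":"number"}}},"required":["dp","delta_rot","fingers"]}

```bash
mkdir -p pics; ls
cat > h.py <<'E'
import numpy as np,cv2
from workcell import arm
def cap(n,save=None):
    im=arm.get_image(n)
    if save: cv2.imwrite('pics/'+save+'.png',im['frame'])
    return im
def cloud(im):
    d=im['depth'];v,u=np.mgrid[0:d.shape[0],0:d.shape[1]]
    P=np.stack([(u-im['cx'])/im['fx']*d,(v-im['cy'])/im['fy']*d,d],-1)
    R=cv2.Rodrigues(np.array(im['rvec'],float))[0];t=np.array(im['tvec'],float).ravel()
    W=(P-t)@R
    W[d<=0]=np.nan
    return W
def proj(im,p):
    K=np.array([[im['fx'],0,im['cx']],[0,im['fy'],im['cy']],[0,0,1]],float)
    return cv2.projectPoints(np.array(p,float).reshape(-1,1,3),np.array(im['rvec'],float),np.array(im['tvec'],float),K,None)[0][:,0]
def ray(im,u,v,z):
    R=cv2.Rodrigues(np.array(im['rvec'],float))[0];t=np.array(im['tvec'],float).ravel()
    c=-R.T@t; d=R.T@np.array([(u-im['cx'])/im['fx'],(v-im['cy'])/im['fy'],1.])
    return c+d*(z-c[2])/d[2]
def crop(im,u0,v0,u1,v1,k,name):
    cv2.imwrite('pics/'+name+'.png',cv2.resize(im['frame'][v0:v1,u0:u1],None,fx=k,fy=k,interpolation=cv2.INTER_CUBIC))
E
python3 - <<'E'
from h import *
for n in('scene','top'):
    im=cap(n,n+'0'); R=cv2.Rodrigues(np.array(im['rvec'],float))[0]; print(n,im['fx'],im['cx'],im['cy'],-R.T@np.array(im['tvec']).ravel(),R.round(2).tolist())
    for q in('selector','remote_top','jaw','pin_grip','ball_pin_knob','stand_top'):
        try:
            for r in arm.outline_of(q,n): print(q,round(r['p'],2),np.round(r['centre']),r['region'].sum())
        except Exception as e: print(q,e)
o=arm.get_obs();print({k:np.round(v,3).tolist() for k,v in o.items()})
E
```

```text
pics
scene 432.92200422349555 280.8592956862353 209.43545932414943 [1.06881784 0.88104671 0.81087232] [[-0.87, 0.5, 0.02], [0.27, 0.51, -0.82], [-0.42, -0.7, -0.58]]
selector 0.61 [260. 161.] 121
selector 0.37 [352. 260.] 151
remote_top 0.84 [176. 180.] 375
remote_top 0.57 [261. 166.] 776
jaw 0.68 [296. 197.] 714
jaw 0.62 [258. 161.] 117
pin_grip 0.72 [288. 217.] 3457
pin_grip 0.42 [349. 260.] 144
pin_grip 0.26 [294. 195.] 774
ball_pin_knob 0.64 [364. 283.] 150
stand_top 0.73 [359. 296.] 1773
top 381.5190946207843 282.7599184023577 215.16348145410305 [ 0.29040215 -0.0208589   1.24696872] [[-0.02, -1.0, -0.0], [-0.98, 0.02, -0.19], [0.19, -0.0, -0.98]]
selector 0.52 [381. 240.] 165
selector 0.4 [408. 159.] 71
remote_top 0.89 [378. 238.] 1191
remote_top 0.83 [404. 160.] 379
remote_top 0.29 [375. 180.] 519
jaw 0.77 [269. 217.] 338
pin_grip 0.45 [183. 220.] 51
stand_top 0.88 [180. 220.] 1152
{'time_s': 0.7, 'joint_positions': [-1.512, 0.381, 1.297, 0.0, 1.464, -0.215], 'joint_velocities': [0.0, 0.001, -0.0, 0.0, 0.001, -0.001], 'joint_efforts': [-0.001, -44.824, -23.144, -0.0, 0.0, -0.0], 'ee_pos': [0.149, -0.529, 0.239], 'tool_rot': [0.797, -0.604, 0.0, 0.0], 'ft_force': [-0.595, -0.963, -0.079], 'wrist_torque': [-0.015, 0.01, 0.027], 'finger_gap': 0.085}
```

View pics/scene0.png

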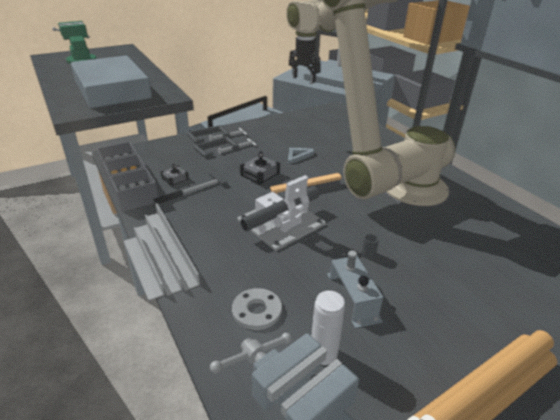

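View pics/top0.png

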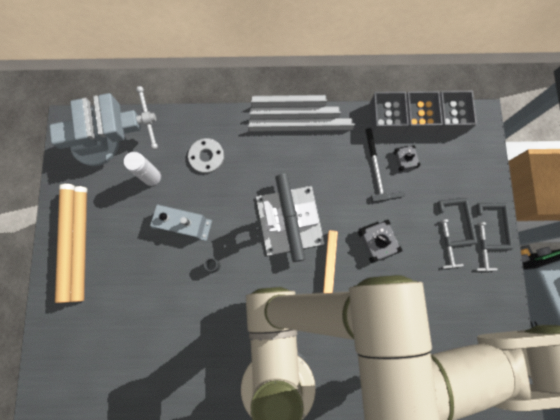

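Run:
```python
from h import *
im=cap('top'); np.savez('top0.npz',**im)
crop(im,240,165,340,265,8,'t_jig');crop(im,340,200,440,275,8,'t_rem');crop(im,140,190,240,265,8,'t_st')
W=cloud(im)
for (u,v) in [(380,240),(182,221),(163,216),(206,226),(291,217),(272,220),(269,217)]: print(u,v,W[v,u].round(4))
im=cap('scene'); np.savez('sc0.npz',**im)
crop(im,225,165,335,250,7,'s_jig');crop(im,230,140,295,190,10,'s_rem');crop(im,310,235,400,330,6,'s_st')
```

```text
380 240 [ 0.439  -0.3204  0.079 ]
182 221 [0.5007 0.2813 0.118 ]
163 216 [0.5201 0.3441 0.1026]
206 226 [0.504  0.232  0.0034]
291 217 [ 0.5165 -0.0479  0.0732]
272 220 [0.4907 0.0091 0.166 ]
269 217 [0.4957 0.017  0.1861]
```

View pics/t_jig.png

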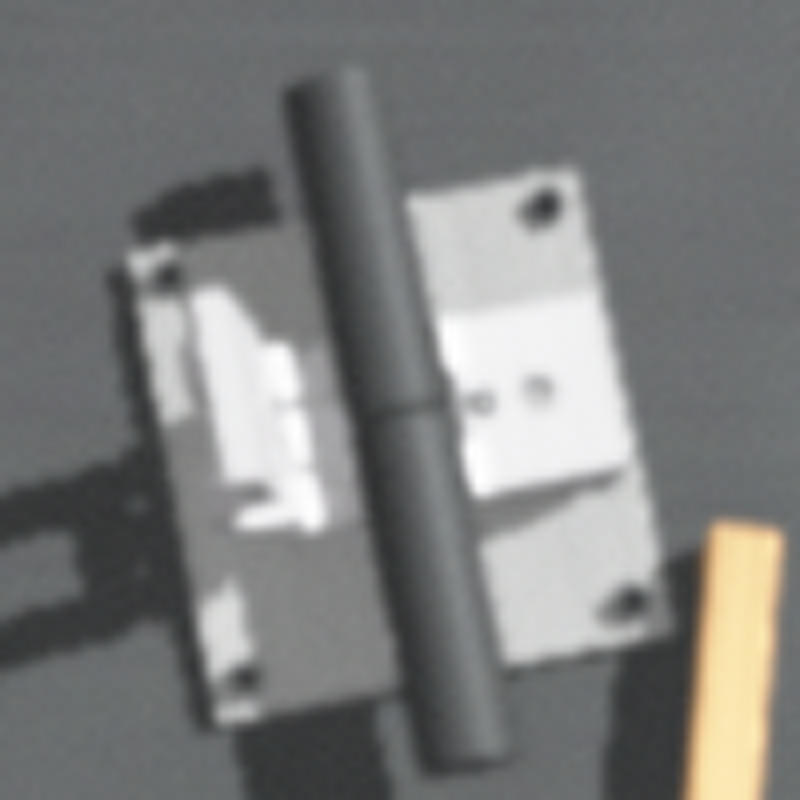

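View pics/t_rem.png

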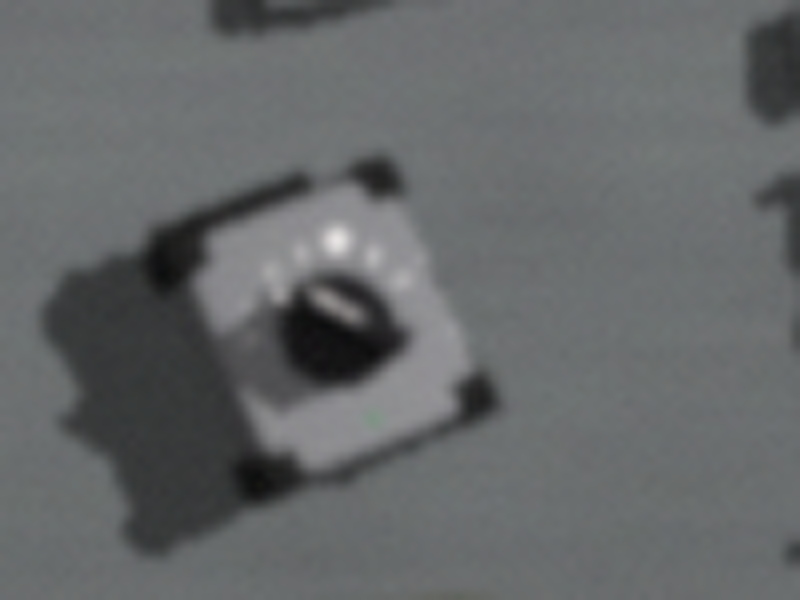

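View pics/t_st.png

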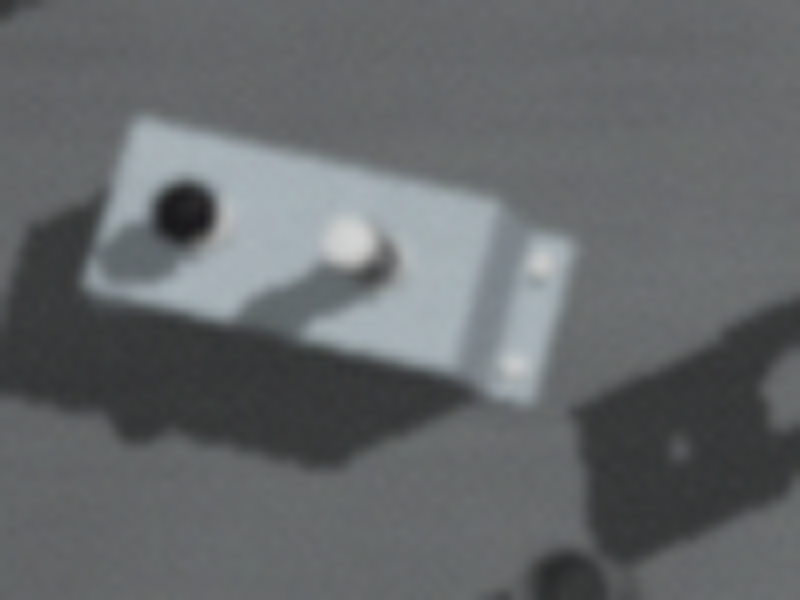

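View pics/s_jig.png

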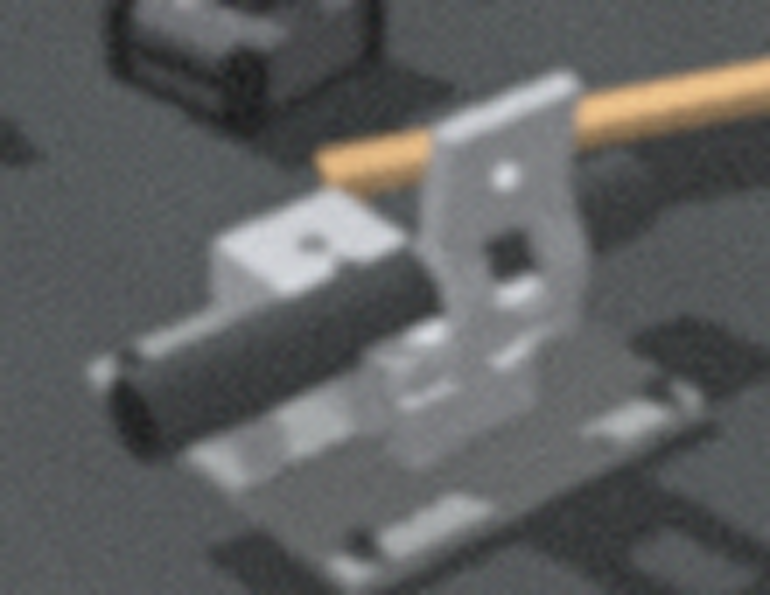

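View pics/s_rem.png

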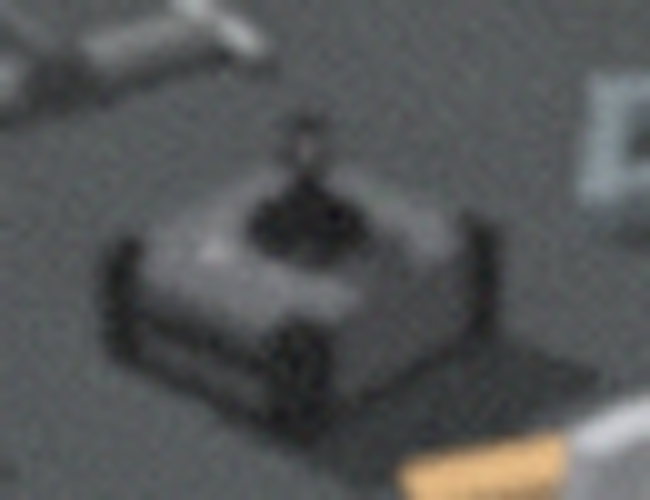

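View pics/s_st.png

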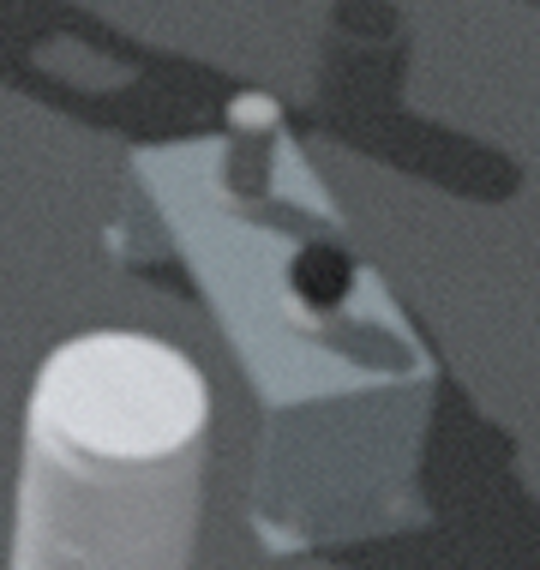

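Run:
```python
from h import *
im=dict(np.load('top0.npz')); W=cloud(im)
print((W[228:252,366:398:2,2]*1000).round(0).astype(int))
def rect(im,z,x0,x1,y0,y1,s,name):
    nx=int((x1-x0)/s);ny=int((y1-y0)/s)
    xs=x1-np.arange(nx)*s; ys=y1-np.arange(ny)*s
    G=np.stack(np.meshgrid(xs,ys,indexing='ij')+[np.full((nx,ny),z)],-1) if 0 else np.stack([*np.meshgrid(xs,ys,indexing='ij'),np.full((nx,ny),z)],-1)
    p=proj(im,G.reshape(-1,3)).reshape(nx,ny,2).astype(np.float32)
    return cv2.remap(im['frame'],p[...,0],p[...,1],cv2.INTER_CUBIC)
out=[]
for z in(0.046,0.086):
    r=rect(im,z,0.36,0.52,-0.40,-0.24,0.0004,'')
    for i in range(0,400,50): cv2.line(r,(i,0),(i,6),(0,255,255),1);cv2.line(r,(0,i),(6,i),(0,255,255),1)
    out.append(r)
cv2.imwrite('pics/rect.png',np.hstack(out))
```

```text
[[                  28                   42                   40
                    46                   44                   48
                    46                   48                   49
                    43                   44                   46
                    43                    3                   -3
                    -4]
 [                  43                   42                   44
                    45                   47                   45
                    49                   48                   43
                    49                   41                   46
                    48                   -1                   -1
                     0]
 [                  42                   43                   45
                    47                   49                   48
                    42                   46                   44
                    45                   43                   40
                    44                   -3                    4
                     4]
 [                  49                   45          
[... 6636 characters left out ...]
    46
                    46                   45                   48
                    43                   44                   44
                    46                   47                   45
                    47                   45                   45
                    48]
 [                   1                   26                   48
                    44                   45                   49
                    43                   43                   45
                    48                   43                   45
                    48                   44                   44
                    44]]<stdin>:3: RuntimeWarning: invalid value encountered in cast
```

View pics/rect.png

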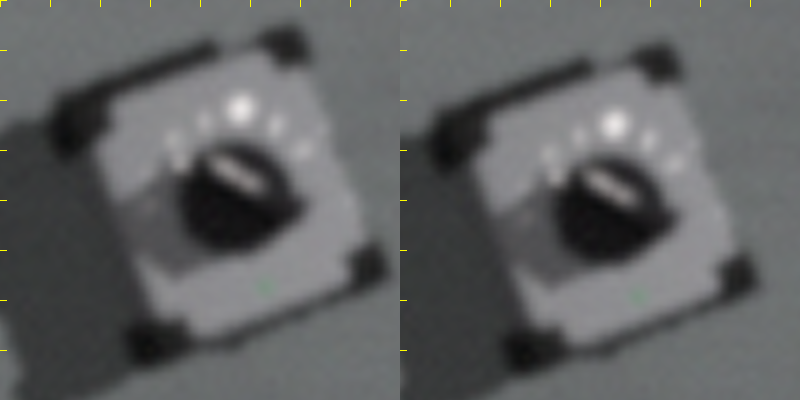

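Run:
```python
from h import *
im=dict(np.load('top0.npz')); W=cloud(im)
s=W[225:255,360:402].reshape(-1,3); s=s[(s[:,2]>0.076)&(s[:,2]<.095)]
c=s.mean(0);print(len(s),c, np.median(s[:,2]))
e=np.linalg.eigh(np.cov((s[:,:2]-c[:2]).T));print(e, np.degrees(np.arctan2(e[1][1,1],e[1][0,1])))
r=cv2.minAreaRect((s[:,:2]*1000).astype(np.float32));print(r)
# scene cam
im2=dict(np.load('sc0.npz'));W2=cloud(im2)
s=W2[130:195,225:300].reshape(-1,3); s=s[(s[:,2]>0.070)&(s[:,2]<.095)&(abs(s[:,0]-.44)<.04)]
print(len(s),s.mean(0))
e=np.linalg.eigh(np.cov((s[:,:2]-s.mean(0)[:2]).T));print(e[0], np.degrees(np.arctan2(e[1][1,1],e[1][0,1])))
# box top
s=W[215:265,350:412].reshape(-1,3); s=s[(s[:,2]>0.040)&(s[:,2]<.052)]
print(len(s),cv2.minAreaRect((s[:,:2]*1000).astype(np.float32)))
# ink coordinates: rect px -> world  x=.52-v*s,y=-.24-u*s
for n,u,v in [('dot',240,110),('m4',204,122),('m3',173,140),('br',182,165),('m6',276,126),('m7',303,150)]:
    print(n,.52-v*.0004,-.24-u*.0004)
# line at top z=.084 
for n,u,v in [('a',187,168),('b',233,201)]: print(n,.52-v*.0004,-.24-u*.0004)
```

```text
61 [ 0.43906359 -0.33052176  0.08344812] 0.08390287105769803
EighResult(eigenvalues=array([1.31317074e-05, 1.53860086e-04]), eigenvectors=array([[-0.86362152,  0.50414072],
       [ 0.50414072,  0.86362152]])) 59.72567192186743
((439.3685302734375, -331.1986999511719), (42.48286437988281, 11.677322387695312), 59.0295524597168)
30 [ 0.44628448 -0.32752766  0.08097136]
[1.36800843e-05 1.67776381e-04] 62.175372680844845
865 ((441.7119140625, -330.4230041503906), (110.8470458984375, 99.26063537597656), 20.060157775878906)
dot 0.47600000000000003 -0.33599999999999997
m4 0.4712 -0.3216
m3 0.464 -0.3092
br 0.454 -0.31279999999999997
m6 0.4696 -0.3504
m7 0.46 -0.36119999999999997
a 0.4528 -0.31479999999999997
b 0.4396 -0.3332
```

Run:
```python
from h import *
tp=dict(np.load('top0.npz')); sc=dict(np.load('sc0.npz'))
W=cloud(tp)
def cc(u,v,k,u0,v0): return u0+(u+.5)/k-.5, v0+(v+.5)/k-.5
a=ray(tp,*cc(540,388,8,240,165),.057); b=ray(sc,*cc(313,243,7,225,165),.057); print('hole',a,b)
a=ray(tp,*cc(481,402,8,240,165),.057);print('plunger',a)
# flange blob
s=W[200:232,296:322].reshape(-1,3); s=s[abs(s[:,2]-.057)<.008]; print('flange',len(s),np.median(s[:,2]),cv2.minAreaRect((s[:,:2]*1000).astype(np.float32)))
# pipe crest
s=W[165:265,270:305].reshape(-1,3); s=s[(s[:,2]>.06)&(s[:,2]<.085)]; c=s.mean(0);
e=np.linalg.eigh(np.cov((s[:,:2]-c[:2]).T));print('pipe',len(s),c,e[0],e[1][:,1],np.percentile(s[:,2],95),np.degrees(np.arctan2(e[1][1,1],e[1][0,1])), cv2.minAreaRect((s[:,:2]*1000).astype(np.float32)))
# base plate
s=W[180:260,250:325].reshape(-1,3); s=s[abs(s[:,2]-.012)<.006]; print('plate',len(s),cv2.minAreaRect((s[:,:2]*1000).astype(np.float32)))
# jaw points
for nm,im in(('t',tp),('s',sc)):
    Wn=cloud(im).reshape(-1,3)
    s=Wn[(Wn[:,2]>.1)&(Wn[:,2]<.25)&(abs(Wn[:,0]-.5)<.08)&(abs(Wn[:,1]-.02)<.06)]
    print(nm,len(s),s.min(0),s.max(0))
    for z in np.arange(.1,.2,.01):
        q=s[(s[:,2]>=z)&(s[:,2]<z+.01)]
        if len(q)>2: print(round(z,2),len(q),q.mean(0).round(3),q[:,:2].min(0).round(3),q[:,:2].max(0).round(3))
# pin
for nm,im,c in(('t',tp,cc(350,243,8,140,190)),('s',sc,cc(254,110,6,310,235))): print('pin top',ray(im,*c,.116))
for nm,im,c in(('t',tp,cc(186,212,8,140,190)),('s',sc,cc(323,270,6,310,235))): print('ball',ray(im,*c,.090))
```

```text
hole [ 0.53162247 -0.09963827  0.057     ] [ 0.53082816 -0.10100273  0.057     ]
plunger [ 0.52630955 -0.07603594  0.057     ]
flange 415 0.057045256984505244 ((522.1749877929688, -94.93043518066406), (81.55194854736328, 66.31096649169922), 9.844444274902344)
pipe 1233 [ 0.51419045 -0.03989197  0.07282955] [0.00028473 0.00603067] [-0.98376544 -0.17945909] 0.07992301547076877 -169.66174527862893 ((518.7799072265625, -33.730316162109375), (279.47625732421875, 103.86109924316406), 0.08175869286060333)
plate 1672 ((518.67724609375, -37.28435516357422), (237.6300506591797, 263.4478759765625), 86.7494888305664)
t 231 [0.47002544 0.00144072 0.10451219] [0.54304573 0.04106756 0.19074377]
0.1 8 [0.507 0.034 0.107] [0.471 0.023] [0.533 0.041]
0.11 22 [0.499 0.03  0.115] [0.47 0.01] [0.54  0.041]
0.12 26 [0.498 0.016 0.126] [0.472 0.001] [0.541 0.034]
0.13 19 [0.502 0.017 0.135] [0.472 0.004] [0.543 0.037]
0.14 16 [0.505 0.017 0.144] [0.474 0.007] [0.538 0.036]
0.15 10 [0.505 0.012 0.154] [0.473 0.007] [0.54  0.018]
0.16 11 [0.495 0.012 0.166] [0.473 0.006] [0.536 0.018]
0.17 12 [0.504 0.014 0.176] [0.472 0.009] [0.542 0.02 ]
0.18 105 [0.507 0.021 0.185] [0.473 0.009] [0.542 0.031]
s 571 [0.47119271 0.00542496 0.10037721] [0.54663022 0.03969293 0.18886992]
0.1 43 [0.51  0.032 0.104] [0.471 0.021] [0.544 0.04 ]
0.11 63 [0.51  0.028 0.114] [0.471 0.015] [0.544 0.039]
0.12 66 [0.516 0.022 0.125] [0.474 0.012] [0.546 0.037]
0.13 71 [0.512 0.02  0.135] [0.474 0.009] [0.547 0.035]
0.14 66 [0.516 0.019 0.145] [0.476 0.009] [0.546 0.031]
0.15 54 [0.513 0.019 0.155] [0.474 0.011] [0.545 0.026]
0.16 56 [0.516 0.021 0.165] [0.476 0.014] [0.546 0.031]
0.17 57 [0.513 0.022 0.175] [0.475 0.014] [0.546 0.029]
0.18 95 [0.512 0.019 0.184] [0.473 0.005] [0.545 0.032]
pin top [0.50430707 0.27798551 0.116     ]
pin top [0.50664518 0.27718567 0.116     ]
ball [0.52239898 0.34869435 0.09      ]
ball [0.52027984 0.34426832 0.09      ]
```

Emit:
play_rows(
  dp=[
    [0.5,0.35,0],
    [1,0.7,0],
    [1,0.7,0],
  ],
  delta_rot=[
    [0,0,0.09],
    [0,0,0.18],
    [0,0,0.2],
  ],
  fingers=[0.6,0.6,0.6],
)

```text
time_s: 1.1
ee_pos: [0.251, -0.4573, 0.2395]
tool_rot: [0.883, -0.469, 0.0, -0.0]
ft_force: [-0.0, -0.9, 0.1]
finger_gap: 0.0511
```

Emit:
play_rows(
  dp=[
    [0.5,0.35,0],
    [1,0.7,0],
    [1,0.7,0],
  ],
  delta_rot=[
    [0,0,0.09],
    [0,0,0.18],
    [0,0,0.2],
  ],
  fingers=[0.6,0.6,0.6],
)

```text
time_s: 1.4
ee_pos: [0.3533, -0.385, 0.2398]
tool_rot: [0.947, -0.322, 0.0, -0.001]
ft_force: [-0.6, -1.0, 0.4]
finger_gap: 0.0511
```

Emit:
play_rows(
  dp=[
    [0.43,0.27,0],
    [0.86,0.54,-0.4],
    [0.86,0.54,-0.9],
    [0.86,0.54,-0.9],
  ],
  delta_rot=[
    [0,0,0.084],
    [0,0,0.084],
    [0,0,0.084],
    [0,0,0.084],
  ],
  fingers=[0.6,0.6,0.6,0.6],
)

```text
time_s: 1.8
ee_pos: [0.439, -0.3284, 0.1457]
tool_rot: [0.966, -0.258, -0.003, -0.003]
ft_force: [0.0, -0.2, -0.4]
finger_gap: 0.0509
```

Run:
```python
from h import *
im=cap('scene');crop(im,210,90,330,200,6,'s1')
print(proj(im,[.4392,-.331,.084]))
```

```text
[[261.05049585 154.1398842 ]]
```

View pics/s1.png

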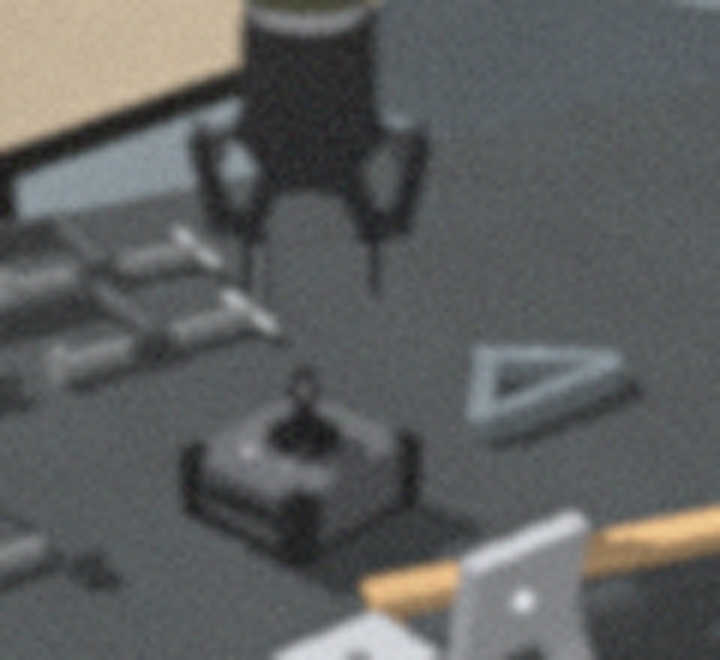

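Emit:
play_rows(
  dp=[
    [0,-0.026,-0.3],
    [0,-0.026,-0.6],
    [0,-0.026,-0.79],
    [0,-0.026,-0.79],
    [0,-0.026,-0.79],
  ],
  delta_rot=[
    [0,0,0],
    [0,0,0],
    [0,0,0],
    [0,0,0],
    [0,0,0],
  ],
  fingers=[0.6,0.6,0.6,0.6,0.6],
)

```text
time_s: 2.35
ee_pos: [0.4388, -0.3333, 0.069]
tool_rot: [0.966, -0.259, -0.002, -0.002]
ft_force: [-0.2, 0.1, 0.4]
finger_gap: 0.0511
```

Emit:
play_rows(
  dp=[
    [0,0,0],
    [0,0,0],
    [0,0,0],
    [0,0,0],
    [0,0,0],
    [0,0,0],
  ],
  delta_rot=[
    [0,0,0],
    [0,0,0],
    [0,0,0],
    [0,0,0],
    [0,0,0],
    [0,0,0],
  ],
  fingers=[0.3,0.2,0.1,0.0,0.0,0.0],
)

```text
time_s: 2.95
ee_pos: [0.4406, -0.3348, 0.0707]
tool_rot: [0.966, -0.259, 0.001, -0.0]
ft_force: [6.5, -2.9, 2.8]
finger_gap: 0.0108
```

Run:
```python
from h import *
print({k:np.round(v,3).tolist() for k,v in arm.get_obs().items()})
```

```text
{'time_s': 2.95, 'joint_positions': [-0.865, 0.564, 1.527, 0.002, 1.048, -0.342], 'joint_velocities': [-0.001, -0.001, 0.002, 0.001, 0.0, 0.001], 'joint_efforts': [-0.881, -46.527, -13.418, -0.558, 1.364, 0.047], 'ee_pos': [0.441, -0.335, 0.071], 'tool_rot': [0.966, -0.259, 0.001, -0.0], 'ft_force': [6.515, -2.936, 2.779], 'wrist_torque': [-0.377, -0.83, 0.005], 'finger_gap': 0.011}
```

Emit:
play_rows(
  dp=[
    [0.01,-0.005,0],
    [0.01,-0.005,0],
    [0.01,-0.005,0],
    [0.01,-0.005,0],
    [0.01,-0.005,0],
    [0.01,-0.005,0],
    [0.01,-0.005,0],
    [0.01,-0.005,0],
    [0.01,-0.005,0],
    [0.01,-0.005,0],
    [0.01,-0.005,0],
    [0.01,-0.005,0],
  ],
  delta_rot=[
    [0,0,-0.07],
    [0,0,-0.14],
    [0,0,-0.21],
    [0,0,-0.28],
    [0,0,-0.35],
    [0,0,-0.42],
    [0,0,-0.49],
    [0,0,-0.56],
    [0,0,-0.63],
    [0,0,-0.7],
    [0,0,-0.722],
    [0,0,-0.722],
  ],
  fingers=[0,0,0,0,0,0,0,0,0,0,0,0],
)

```text
time_s: 4.15
ee_pos: [0.4407, -0.3342, 0.0707]
tool_rot: [-0.676, 0.737, 0.001, -0.0]
ft_force: [-3.3, 3.0, 1.4]
finger_gap: 0.0112
```

Run:
```python
from h import *
print({k:np.round(v,3).tolist() for k,v in arm.get_obs().items()})
```

```text
{'time_s': 4.15, 'joint_positions': [-0.862, 0.565, 1.526, -0.001, 1.052, 0.796], 'joint_velocities': [-0.001, 0.001, 0.001, -0.002, 0.001, -0.029], 'joint_efforts': [-0.115, -48.561, -19.852, 0.043, -1.385, 0.371], 'ee_pos': [0.441, -0.334, 0.071], 'tool_rot': [-0.676, 0.737, 0.001, -0.0], 'ft_force': [-3.333, 3.049, 1.404], 'wrist_torque': [0.799, 0.619, 0.033], 'finger_gap': 0.011}
```

Emit:
play_rows(
  dp=[
    [0,0,0],
    [0,0,0],
    [0,0,0.1],
    [0,0,0.5],
    [0,0,0.9],
  ],
  delta_rot=[
    [0,0,0],
    [0,0,0],
    [0,0,0],
    [0,0,0],
    [0,0,0],
  ],
  fingers=[0.5,0.5,0.5,0.5,0.5],
)

```text
time_s: 4.65
ee_pos: [0.4406, -0.3341, 0.1623]
tool_rot: [-0.676, 0.737, 0.001, -0.0]
ft_force: [0.4, -0.7, 0.7]
finger_gap: 0.0427
```

Emit:
play_rows(
  dp=[
    [0,0.4,0.1],
    [0,0.8,0.2],
    [0,1,0.5],
  ],
  delta_rot=[
    [0,0,0.08],
    [0,0,0.16],
    [0,0,0.24],
  ],
  fingers=[0.3,0.3,0.3],
)

```text
time_s: 4.95
ee_pos: [0.4396, -0.231, 0.2123]
tool_rot: [0.804, -0.595, -0.003, 0.0]
ft_force: [-0.2, -1.3, 0.8]
finger_gap: 0.0256
```

Run:
```python
from h import *
im=cap('top','t2');np.savez('t2.npz',**im)
crop(im,340,200,440,275,8,'t_rem2')
sc=cap('scene');crop(sc,210,100,320,190,7,'s2');np.savez('s2.npz',**sc)
W=cloud(im)
s=W[225:255,360:402].reshape(-1,3); s=s[(s[:,2]>0.076)&(s[:,2]<.095)]
if len(s)>10:
  c=s.mean(0);e=np.linalg.eigh(np.cov((s[:,:2]-c[:2]).T));print(len(s),c,np.degrees(np.arctan2(e[1][1,1],e[1][0,1])))
```

```text
(no output)
```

View pics/t_rem2.png

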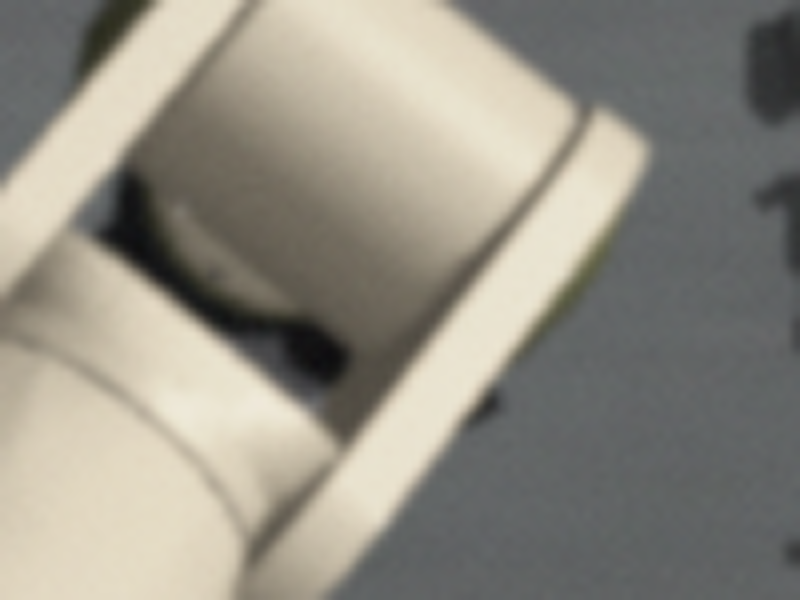

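View pics/s2.png

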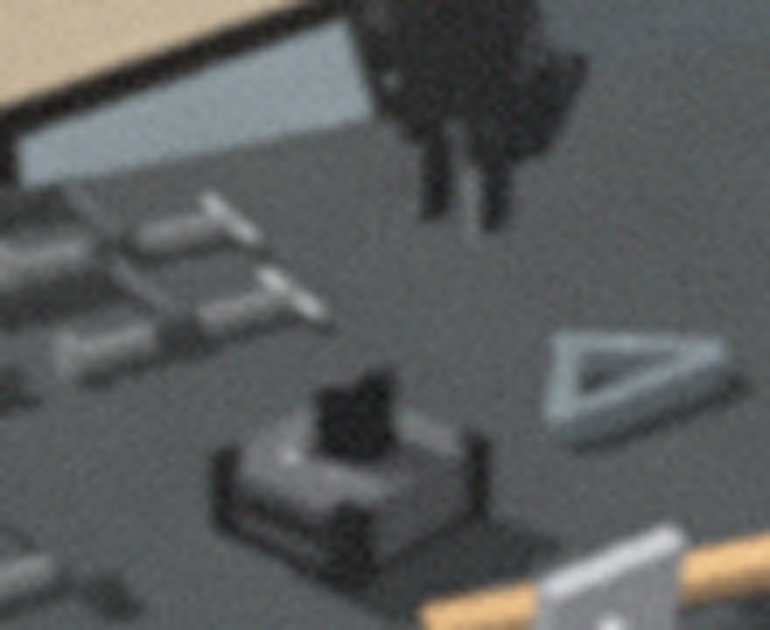

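Emit:
play_rows(
  dp=[
    [0.0,0.3,0.3],
    [0,0.65,0.5],
    [0,1,0.5],
  ],
  delta_rot=[
    [0,0,0.09],
    [0,0,0.18],
    [0,0,0.27],
  ],
  fingers=[0,0,0],
)

```text
time_s: 5.35
ee_pos: [0.4424, -0.1325, 0.2696]
tool_rot: [0.911, -0.411, 0.006, 0.0]
ft_force: [0.3, 0.0, 0.2]
finger_gap: 0.0
```

Emit:
play_rows(
  dp=[
    [0.15,0.35,0],
    [0.3,0.7,0],
    [0.3,1,0],
  ],
  delta_rot=[
    [0,0,0.09],
    [0,0,0.18],
    [0,0,0.27],
  ],
  fingers=[0,0,0],
)

```text
time_s: 5.65
ee_pos: [0.4736, -0.0314, 0.2698]
tool_rot: [0.978, -0.208, 0.007, -0.001]
ft_force: [-0.3, -0.1, 0.2]
finger_gap: -0.0002
```

Emit:
play_rows(
  dp=[
    [0.15,0.35,0],
    [0.3,0.7,0],
    [0.3,1,0],
    [0.3,1,0],
  ],
  delta_rot=[
    [0,0,0.09],
    [0,0,0.18],
    [0,0,0.27],
    [0,0,0.36],
  ],
  fingers=[0,0,0,0],
)

```text
time_s: 6.05
ee_pos: [0.5038, 0.0711, 0.2699]
tool_rot: [0.997, 0.077, 0.006, -0.003]
ft_force: [0.2, -1.2, -0.0]
finger_gap: -0.0003
```

Run:
```python
from h import *
im=cap('top','t3');np.savez('t3.npz',**im)
crop(im,340,200,440,275,8,'t_rem3')
sc=cap('scene','s3')
W=cloud(im)
s=W[225:255,360:402].reshape(-1,3); s=s[(s[:,2]>0.076)&(s[:,2]<.095)]
if len(s)>10:
  c=s.mean(0);e=np.linalg.eigh(np.cov((s[:,:2]-c[:2]).T));print(len(s),c,np.degrees(np.arctan2(e[1][1,1],e[1][0,1])))
```

```text
65 [ 0.44004561 -0.33142237  0.08324966] 173.8976460503439
```

View pics/t_rem3.png

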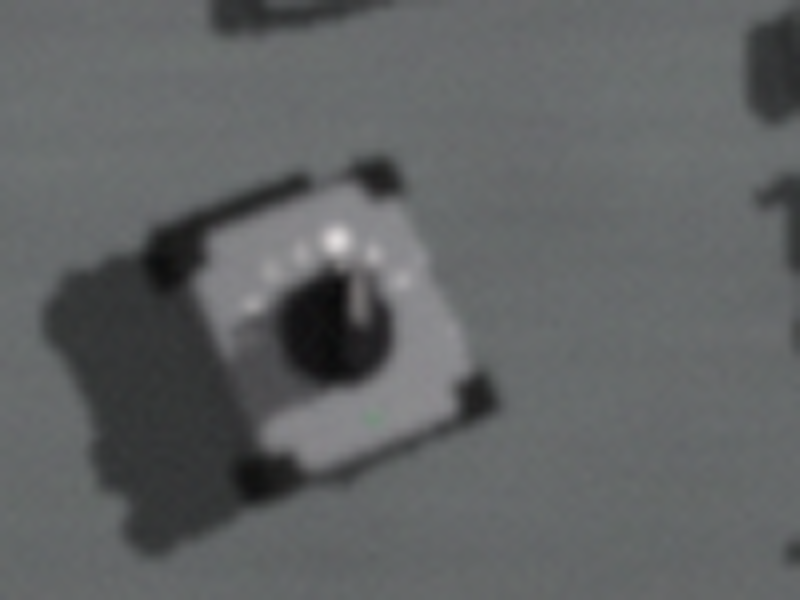

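View pics/s3.png

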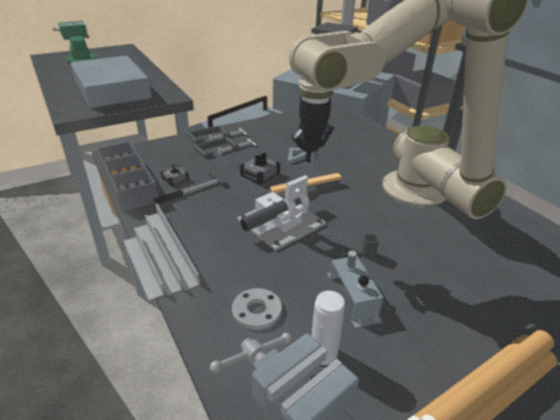

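Emit:
play_rows(
  dp=[
    [0,0,-0.4],
    [0,0,-0.8],
    [0,0,-1],
    [0,0,-1],
  ],
  delta_rot=[
    [0,0,0.01],
    [0,0,0.01],
    [0,0,0.01],
    [0,0,0.01],
  ],
  fingers=[0,0,0,0],
)

```text
time_s: 6.55
ee_pos: [0.5028, 0.0681, 0.1678]
tool_rot: [0.997, 0.079, 0.004, -0.003]
ft_force: [0.2, -0.5, -0.2]
finger_gap: -0.0001
```

Emit:
play_rows(
  dp=[
    [0.03,-0.15,0],
    [0.055,-0.3,0],
    [0.08,-0.45,0],
    [0.11,-0.6,0],
    [0.135,-0.75,0],
    [0.16,-0.88,0],
  ],
  delta_rot=[
    [0,0,0],
    [0,0,0],
    [0,0,0],
    [0,0,0],
    [0,0,0],
    [0,0,0],
  ],
  fingers=[0,0,0,0,0,0],
)

```text
time_s: 7.15
ee_pos: [0.5189, -0.0213, 0.1677]
tool_rot: [0.997, 0.078, 0.004, -0.003]
ft_force: [-0.6, 1.9, -0.7]
finger_gap: 0.0001
```

Run:
```python
from h import *
sc=cap('scene');crop(sc,225,120,345,250,5,'s4')
```

```text
(no output)
```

View pics/s4.png

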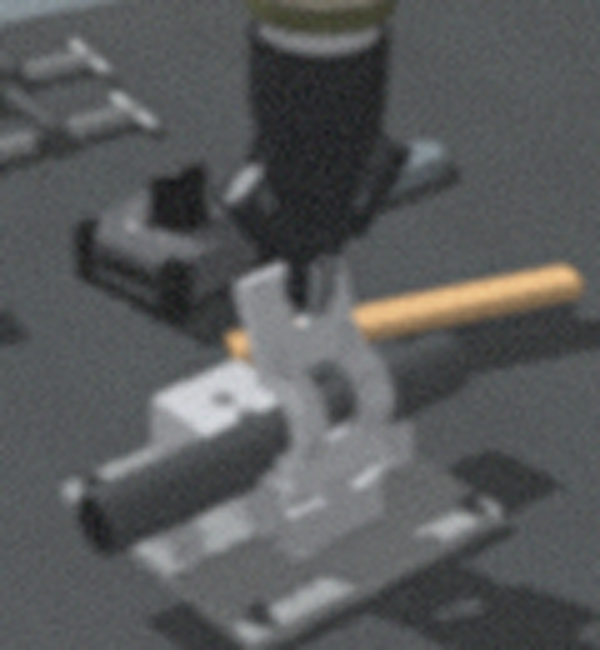

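Emit:
play_rows(
  dp=[
    [0.03,-0.18,-0.1],
    [0.07,-0.37,-0.21],
    [0.09,-0.5,-0.33],
    [0.106,-0.58,-0.44],
    [0.12,-0.66,-0.58],
    [0.12,-0.66,-0.58],
  ],
  delta_rot=[
    [0,0,0],
    [0,0,0],
    [0,0,0],
    [0,0,0],
    [0,0,0],
    [0,0,0],
  ],
  fingers=[0,0,0,0,0,0],
)

```text
time_s: 7.8
ee_pos: [0.5307, -0.0893, 0.1078]
tool_rot: [0.997, 0.078, 0.002, -0.003]
ft_force: [-0.3, 0.5, -0.1]
finger_gap: 0.0001
```

Run:
```python
from h import *
sc=cap('scene');crop(sc,225,120,345,250,5,'s5')
```

```text
(no output)
```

View pics/s5.png

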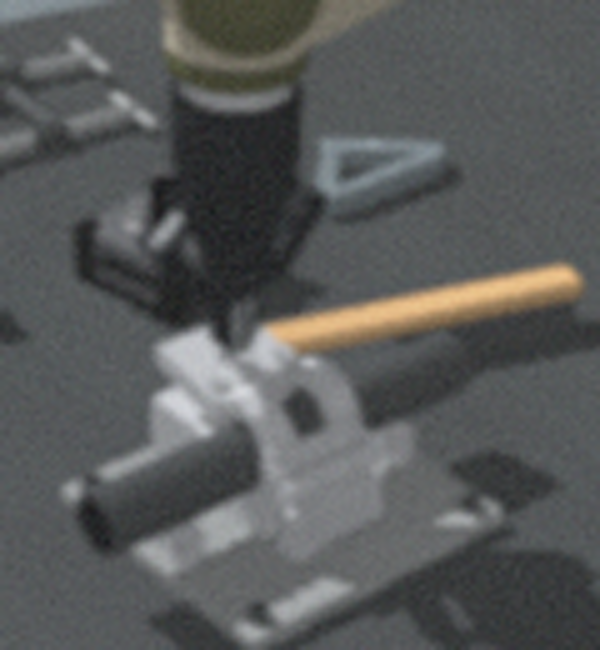

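Emit:
play_rows(
  dp=[
    [0,0,0.4],
    [0,0,0.8],
    [0,0.2,1],
    [0,0.6,1],
    [0,1,1],
  ],
  delta_rot=[
    [0,0,0],
    [0,0,0],
    [0,0,0],
    [0,0,0],
    [0,0,0],
  ],
  fingers=[0,0,0.3,0.5,0.6],
)

```text
time_s: 8.35
ee_pos: [0.531, 0.0124, 0.2104]
tool_rot: [0.997, 0.077, 0.004, -0.002]
ft_force: [0.1, 0.3, 0.1]
finger_gap: 0.043
```

Emit:
play_rows(
  dp=[
    [-0.05,0.5,0],
    [-0.1,1,0],
    [-0.1,1,0],
  ],
  delta_rot=[
    [0,0,0],
    [0,0,0],
    [0,0,0],
  ],
  fingers=[0.6,0.6,0.6],
)

```text
time_s: 8.65
ee_pos: [0.5196, 0.1177, 0.2113]
tool_rot: [0.997, 0.08, 0.005, -0.003]
ft_force: [-0.6, 0.0, 0.3]
finger_gap: 0.051
```

Emit:
play_rows(
  dp=[
    [-0.05,0.5,0],
    [-0.1,1,0],
    [-0.1,1,0],
  ],
  delta_rot=[
    [0,0,0],
    [0,0,0],
    [0,0,0],
  ],
  fingers=[0.6,0.6,0.6],
)

```text
time_s: 8.95
ee_pos: [0.5085, 0.2217, 0.2119]
tool_rot: [0.997, 0.083, 0.005, -0.003]
ft_force: [-0.3, -1.4, 0.1]
finger_gap: 0.051
```

Run:
```python
from h import *
print(arm.get_obs()['ee_pos'])
sc=cap('scene','s6');np.savez('s6.npz',**sc);crop(sc,225,165,335,250,7,'s6j')
im=cap('top','t6');np.savez('t6.npz',**im);crop(im,240,165,340,265,8,'t6j')
```

```text
[0.508497   0.22174973 0.2119157 ]
```

View pics/s6.png

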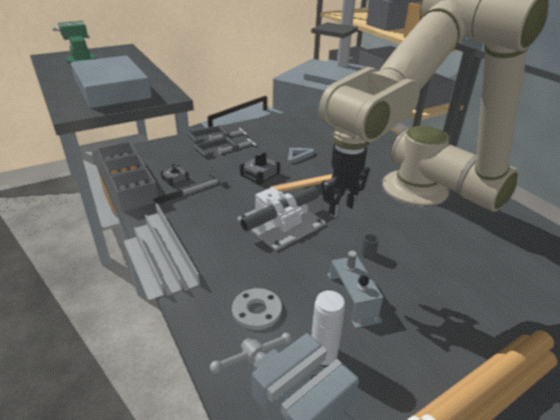

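View pics/t6j.png

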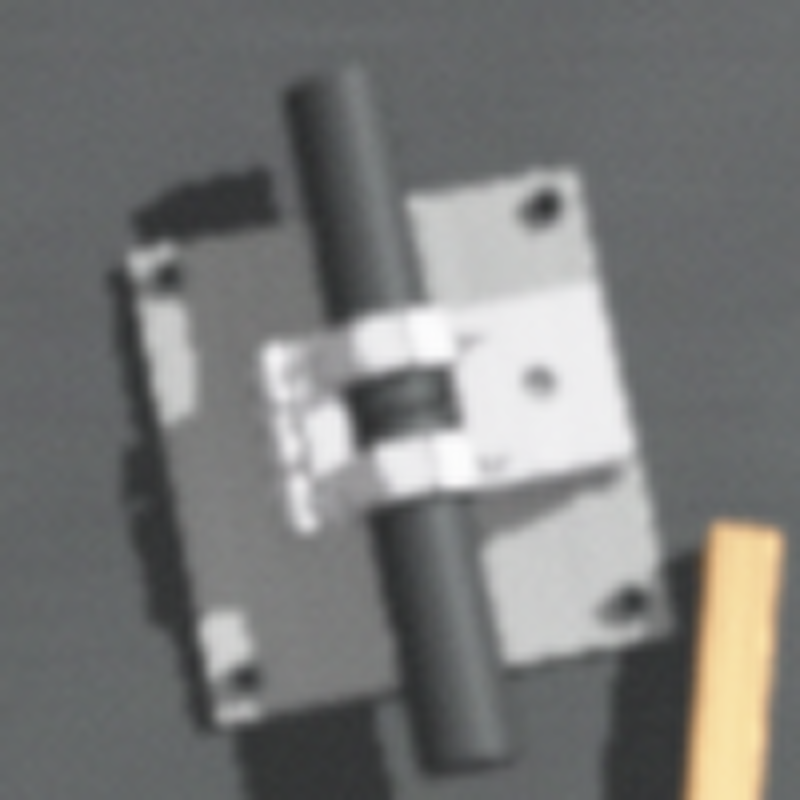

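View pics/s6j.png

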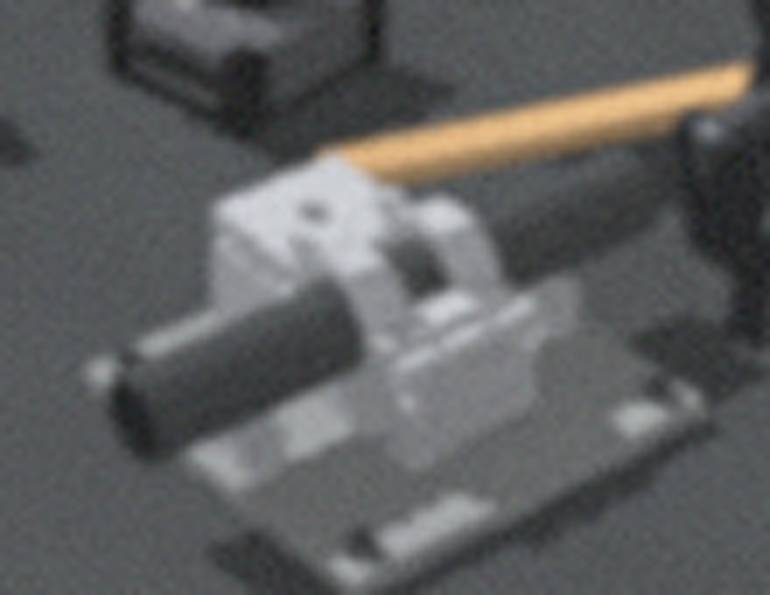

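```bash
cat >> h.py <<'E'
def tri(im1,p1,im2,p2):
    A=[];
    M=[]
    for im in(im1,im2):
        R=cv2.Rodrigues(np.array(im['rvec'],float))[0];t=np.array(im['tvec'],float).reshape(3,1)
        K=np.array([[im['fx'],0,im['cx']],[0,im['fy'],im['cy']],[0,0,1]],float);M.append(K@np.hstack([R,t]))
    X=cv2.triangulatePoints(M[0],M[1],np.array(p1,float).reshape(2,1),np.array(p2,float).reshape(2,1))
    return (X[:3]/X[3]).ravel()
def cc(u,v,k,u0,v0): return u0+(u+.5)/k-.5, v0+(v+.5)/k-.5
E
python3 - <<'E'
from h import *
tp=dict(np.load('t6.npz'));sc=dict(np.load('s6.npz'))
a=cc(540,380,8,240,165);b=cc(316,210,7,225,165)
print('jawhole',ray(tp,*a,.075),ray(sc,*b,.075),tri(tp,a,sc,b))
tp0=dict(np.load('top0.npz'));sc0=dict(np.load('sc0.npz'))
print('low',tri(tp0,cc(540,388,8,240,165),sc0,cc(313,243,7,225,165)))
a=cc(350,243,8,140,190);b=cc(254,110,6,310,235)
print('pintop',tri(tp0,a,sc0,b))
# pin cloud
for im in(tp0,sc0):
    W=cloud(im).reshape(-1,3);s=W[(W[:,2]>.08)&(W[:,2]<.13)&(np.hypot(W[:,0]-.505,W[:,1]-.278)<.03)];print(len(s),s.min(0),s.max(0),s.mean(0))
    W=cloud(im);
W=cloud(tp)[200:232,292:324].reshape(-1,3);s=W[(W[:,2]>.06)&(W[:,2]<.09)]
d=(s[:,:2]-[.5133,-.0019])@[-.179,.984]
m=(d<-.075);A=np.c_[d[m],np.ones(m.sum())];print('jaw slope',np.linalg.lstsq(A,s[m,2],rcond=None)[0],m.sum())
E
```

```text
jawhole [ 0.5311732  -0.09853471  0.075     ] [ 0.53005128 -0.09985247  0.075     ] [ 0.53089239 -0.0984229   0.0761046 ]
low [ 0.53149811 -0.09962883  0.05800645]
pintop [0.50539853 0.27731015 0.11543533]
56 [0.49355403 0.26894212 0.08000753] [0.51417958 0.28855796 0.12196524] [0.50255324 0.27684513 0.1087381 ]
122 [0.49643625 0.26735657 0.08002822] [0.51714209 0.28759481 0.12023565] [0.50981177 0.28009601 0.10237177]
jaw slope [-0.02987937  0.07128488] 349
```

Emit:
play_rows(
  dp=[
    [-0.02,0.3,0],
    [-0.03,0.56,0],
    [-0.03,0.56,-0.3],
    [-0.03,0.56,-0.6],
    [-0.03,0.56,-0.6],
  ],
  delta_rot=[
    [0,0,0],
    [0,0,0],
    [0,0,0],
    [0,0,0],
    [0,0,0],
  ],
  fingers=[0.6,0.6,0.6,0.6,0.6],
)

```text
time_s: 9.55
ee_pos: [0.5051, 0.2727, 0.1486]
tool_rot: [0.997, 0.081, 0.001, -0.002]
ft_force: [0.2, -0.9, 0.9]
finger_gap: 0.0509
```

Run:
```python
from h import *
sc=cap('scene');crop(sc,300,170,410,330,5,'s7')
print(arm.get_obs()['ee_pos'],arm.get_obs()['tool_rot'])
```

```text
[0.50619655 0.2732222  0.15097484] [ 0.9967056   0.08099987  0.00340749 -0.00231352]
```

View pics/s7.png

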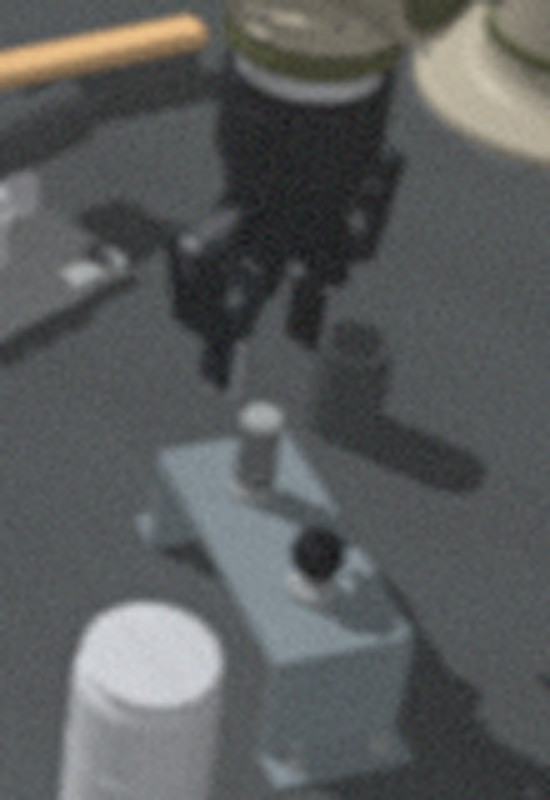

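Emit:
play_rows(
  dp=[
    [-0.01,0.04,-0.2],
    [-0.01,0.045,-0.45],
    [-0.01,0.045,-0.64],
    [-0.01,0.045,-0.64],
    [-0.01,0.045,-0.64],
  ],
  delta_rot=[
    [0,0,0],
    [0,0,0],
    [0,0,0],
    [0,0,0],
    [0,0,0],
  ],
  fingers=[0.6,0.6,0.6,0.6,0.6],
)

```text
time_s: 10.1
ee_pos: [0.5063, 0.2774, 0.0888]
tool_rot: [0.997, 0.081, 0.005, -0.003]
ft_force: [-0.6, 0.1, -0.4]
finger_gap: 0.051
```

Emit:
play_rows(
  dp=[
    [0,0.01,0],
    [0,0.01,0],
    [0,0.01,0],
    [0,0.01,0],
    [0,0.01,0],
    [0,0.01,0],
  ],
  delta_rot=[
    [0,0,0],
    [0,0,0],
    [0,0,0],
    [0,0,0],
    [0,0,0],
    [0,0,0],
  ],
  fingers=[0.4,0.2,0,0,0,0],
)

```text
time_s: 10.7
ee_pos: [0.507, 0.2785, 0.0905]
tool_rot: [0.997, 0.081, 0.006, -0.003]
ft_force: [-1.1, -0.4, 6.5]
finger_gap: 0.0186
```

Run:
```python
from h import *
sc=cap('scene');crop(sc,300,170,410,330,5,'s8')
o=arm.get_obs();print(o['ee_pos'],o['tool_rot'],o['ft_force'],o['wrist_torque'],o['finger_gap'])
```

```text
[0.5069685  0.27853185 0.09050939] [ 0.99671786  0.08068838  0.00595899 -0.00271653] [-1.25480528 -0.62403478  7.74196726] [-0.17211202  0.18814823 -0.0046212 ] 0.018369496203869354
```

View pics/s8.png

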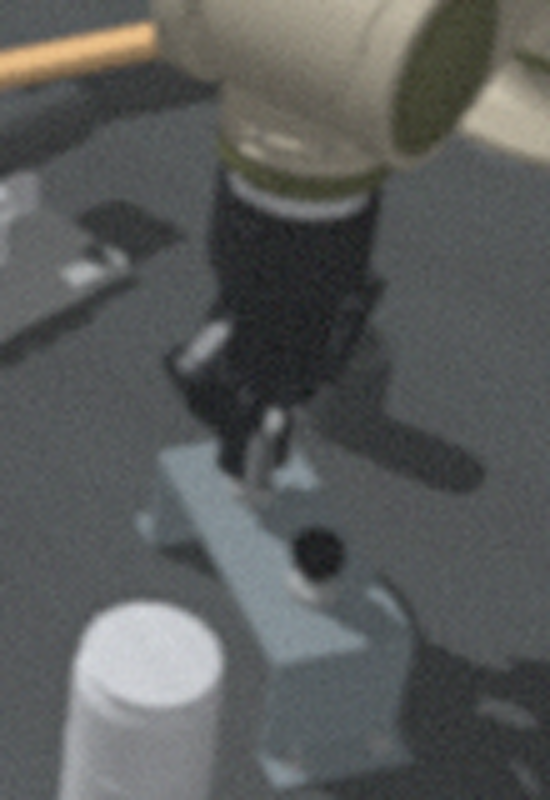

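Emit:
play_rows(
  dp=[
    [0,0,0.2],
    [0,0,0.5],
    [0,0,0.8],
    [0,0,1],
    [0,0,1],
  ],
  delta_rot=[
    [0,0,0],
    [0,0,0],
    [0,0.007,0],
    [0,0.007,0],
    [0,0.007,0],
  ],
  fingers=[0,0,0,0,0],
)

```text
time_s: 11.25
ee_pos: [0.508, 0.2789, 0.1937]
tool_rot: [0.997, 0.081, 0.003, -0.004]
ft_force: [-0.5, 0.3, -0.8]
finger_gap: 0.0181
```

Emit:
play_rows(
  dp=[
    [0.03,-0.4,0.2],
    [0.06,-0.8,0.2],
    [0.06,-1,0.2],
  ],
  delta_rot=[
    [0,0,0],
    [0,0,0],
    [0,0,0],
  ],
  fingers=[0,0,0],
)

```text
time_s: 11.55
ee_pos: [0.5139, 0.1766, 0.2132]
tool_rot: [0.997, 0.08, 0.003, -0.003]
ft_force: [0.8, 0.6, -1.9]
finger_gap: 0.0185
```

Emit:
play_rows(
  dp=[
    [0.03,-0.5,0],
    [0.06,-1,0],
    [0.06,-1,0],
  ],
  delta_rot=[
    [0,0,0],
    [0,0,0],
    [0,0,0],
  ],
  fingers=[0,0,0],
)

```text
time_s: 11.85
ee_pos: [0.5199, 0.0719, 0.2121]
tool_rot: [0.997, 0.077, 0.002, -0.003]
ft_force: [-1.4, 0.8, -0.5]
finger_gap: 0.0184
```

Emit:
play_rows(
  dp=[
    [0.03,-0.5,0],
    [0.06,-1,0],
    [0.06,-1,0],
  ],
  delta_rot=[
    [0,0,0],
    [0,0,0],
    [0,0,0],
  ],
  fingers=[0,0,0],
)

```text
time_s: 12.15
ee_pos: [0.5259, -0.0321, 0.211]
tool_rot: [0.997, 0.075, 0.002, -0.003]
ft_force: [0.0, 1.6, -1.1]
finger_gap: 0.018
```

Emit:
play_rows(
  dp=[
    [0.03,-0.35,0],
    [0.06,-0.66,0],
    [0.06,-0.66,-0.2],
    [0.06,-0.66,-0.4],
    [0.06,-0.66,-0.42],
    [0.06,-0.66,-0.42],
  ],
  delta_rot=[
    [0,0,0],
    [0,0,0],
    [0,0,0],
    [0,0,0],
    [0,0,0],
    [0,0,0],
  ],
  fingers=[0,0,0,0,0,0],
)

```text
time_s: 12.75
ee_pos: [0.5318, -0.0975, 0.1686]
tool_rot: [0.997, 0.075, 0.001, -0.003]
ft_force: [0.7, 0.2, -0.9]
finger_gap: 0.0189
```

Run:
```python
from h import *
sc=cap('scene');crop(sc,230,130,320,220,8,'s9');np.savez('s9.npz',**sc)
tp=cap('top');crop(tp,260,165,350,255,8,'t9');np.savez('t9.npz',**tp)
o=arm.get_obs();print(o['ee_pos'],o['tool_rot'],o['ft_force'],o['wrist_torque'],o['finger_gap'])
for im,n in((sc,(230,130)),(tp,(260,165))):
  e=o['ee_pos']; print((proj(im,[e,e-[0,0,.0745],[.5307,-.099,.075]])-n)*8)
```

```text
[ 0.53229796 -0.09776741  0.16974512] [ 0.99714391  0.075454    0.00229298 -0.00233842] [-0.25958758 -0.58186126 -1.01467813] [0.02329854 0.04290618 0.01471122] 0.01875177267635386
[[316.53668402 306.72940243]
 [315.46211342 476.46309763]
 [317.29413503 518.07666114]]
[[390.17227883 320.51520311]
 [377.61247309 363.05771123]
 [377.72002084 377.66406724]]
```

View pics/s9.png

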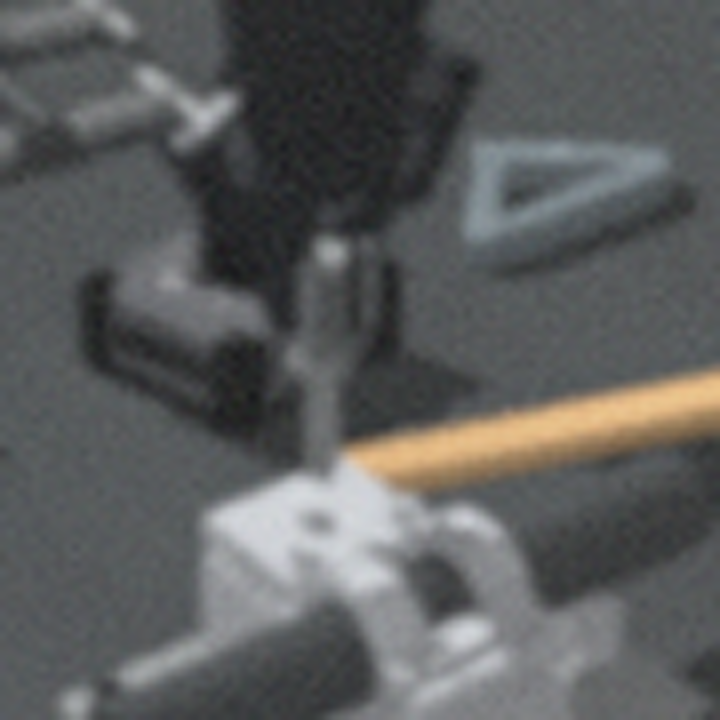

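View pics/t9.png

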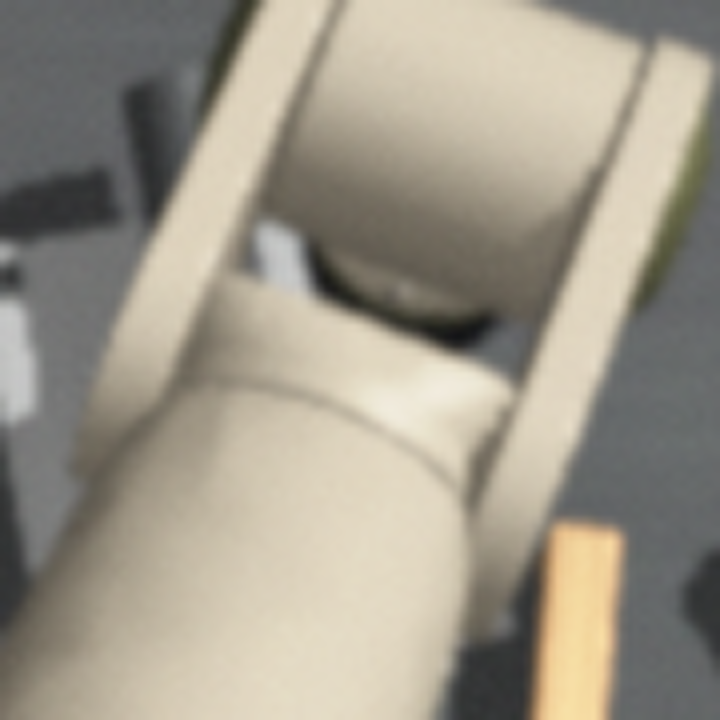

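Run:
```python
from h import *
sc=dict(np.load('s9.npz'));W=cloud(sc).reshape(-1,3)
s=W[(np.hypot(W[:,0]-.5307,W[:,1]+.099)<.02)&(W[:,2]>.085)&(W[:,2]<.2)]
for z in np.arange(.085,.2,.01):
    q=s[(s[:,2]>=z)&(s[:,2]<z+.01)]
    if len(q): print(round(z,3),len(q),np.median(q,0).round(4))
W=cloud(sc)
c=-cv2.Rodrigues(sc['rvec'])[0].T@sc['tvec'].ravel();d=c-[.53,-.1,.08];print(d/np.linalg.norm(d))
```

```text
0.095 9 [ 0.5324 -0.097   0.103 ]
0.105 10 [ 0.5336 -0.096   0.1115]
0.115 10 [ 0.534  -0.0978  0.1194]
0.125 10 [ 0.5338 -0.0949  0.1297]
0.135 10 [ 0.5341 -0.0942  0.1387]
0.145 24 [ 0.537  -0.0932  0.1501]
0.155 15 [ 0.5347 -0.0907  0.1609]
0.165 28 [ 0.53   -0.0901  0.17  ]
0.175 31 [ 0.532  -0.0898  0.1801]
0.185 37 [ 0.5282 -0.0915  0.1904]
0.195 19 [ 0.5217 -0.0952  0.1965]
[0.40307473 0.73389391 0.54674537]
```

Emit:
play_rows(
  dp=[
    [0,0,-0.06],
    [0,0,-0.12],
    [0,0,-0.18],
    [0,0,-0.24],
    [0,0,-0.28],
    [0,0,-0.28],
  ],
  delta_rot=[
    [0,0,0],
    [0,0,0],
    [0,0,0],
    [0,0,0],
    [0,0,0],
    [0,0,0],
  ],
  fingers=[0,0,0,0,0,0],
)

```text
time_s: 13.45
ee_pos: [0.532, -0.0977, 0.141]
tool_rot: [0.997, 0.075, 0.002, -0.003]
ft_force: [-0.2, -0.3, -0.9]
finger_gap: 0.0186
```

Run:
```python
from h import *
sc=cap('scene');crop(sc,230,130,320,220,8,'s10')
o=arm.get_obs();print(o['ee_pos'],o['tool_rot'],o['ft_force'],o['wrist_torque'],o['finger_gap'])
```

```text
[ 0.53222995 -0.09776486  0.14146586] [ 0.9971462   0.07542694  0.00202665 -0.00247462] [-0.30489148 -0.25645972 -1.16340831] [0.02883473 0.09957257 0.02129266] 0.01873123799278426
```

View pics/s10.png

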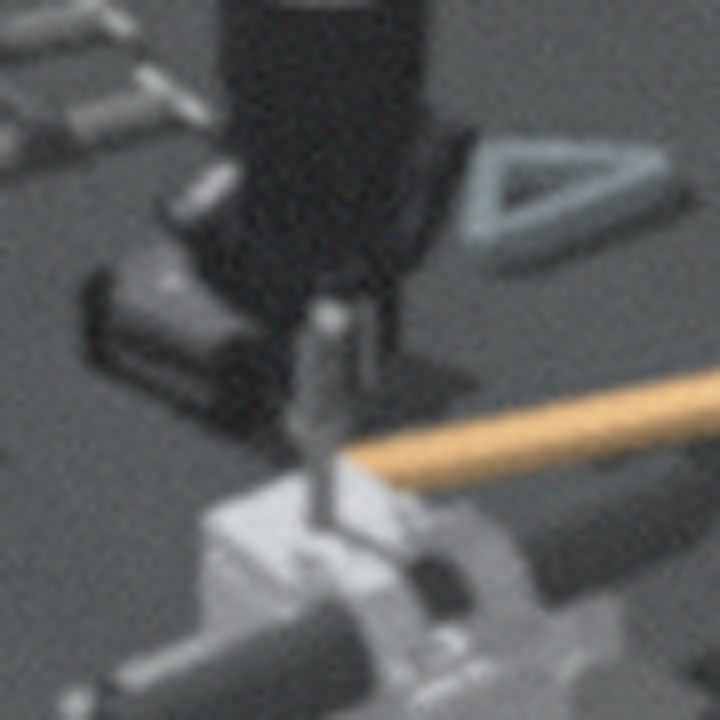

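Emit:
play_rows(
  dp=[
    [0,0,-0.05],
    [0,0,-0.1],
    [0,0,-0.15],
    [0,0,-0.2],
    [0,0,-0.2],
  ],
  delta_rot=[
    [0,0,0],
    [0,0,0],
    [0,0,0],
    [0,0,0],
    [0,0,0],
  ],
  fingers=[0,0,0,0,0],
)

```text
time_s: 14.0
ee_pos: [0.532, -0.0977, 0.1206]
tool_rot: [0.997, 0.075, 0.002, -0.003]
ft_force: [-1.0, -1.7, -2.1]
finger_gap: 0.0185
```

Emit:
play_rows(
  dp=[
    [0,0,-0.04],
    [0,0,-0.08],
    [0,0,-0.12],
    [0,0,-0.15],
    [0,0,-0.15],
  ],
  delta_rot=[
    [0,0,0],
    [0,0,0],
    [0,0,0],
    [0,0,0],
    [0,0,0],
  ],
  fingers=[0,0,0,0,0],
)

```text
time_s: 14.5
ee_pos: [0.5319, -0.0976, 0.1052]
tool_rot: [0.997, 0.075, 0.001, -0.003]
ft_force: [-1.2, -0.9, -2.6]
finger_gap: 0.0185
```

Emit:
play_rows(
  dp=[
    [0,0,-0.03],
    [0,0,-0.06],
    [0,0,-0.08],
    [0,0,-0.1],
    [0,0,-0.11],
    [0,0,-0.11],
  ],
  delta_rot=[
    [0,0,0],
    [0,0,0],
    [0,0,0],
    [0,0,0],
    [0,0,0],
    [0,0,0],
  ],
  fingers=[0,0,0,0,0,0],
)

```text
time_s: 15.1
ee_pos: [0.5322, -0.098, 0.0945]
tool_rot: [0.997, 0.075, 0.002, -0.002]
ft_force: [-1.9, -3.1, 3.8]
finger_gap: 0.0184
```

Emit:
play_rows(
  dp=[
    [0,0,-0.01],
    [0,0,-0.02],
    [0,0,-0.03],
    [0,0,-0.03],
  ],
  delta_rot=[
    [0,0,0],
    [0,0,0],
    [0,0,0],
    [0,0,0],
  ],
  fingers=[0,0,0,0],
)

```text
time_s: 15.5
ee_pos: [0.5323, -0.0983, 0.0933]
tool_rot: [0.997, 0.075, 0.002, -0.002]
ft_force: [-7.4, -2.3, 19.7]
finger_gap: 0.0187
```

Emit:
play_rows(
  dp=[
    [-0.005,0,-0.02],
    [-0.005,0,-0.03],
    [-0.005,0,-0.03],
    [-0.005,0,-0.03],
  ],
  delta_rot=[
    [0,0,0],
    [0,0,0],
    [0,0,0],
    [0,0,0],
  ],
  fingers=[0,0,0,0],
)

```text
time_s: 15.9
ee_pos: [0.5322, -0.0984, 0.0932]
tool_rot: [0.997, 0.076, 0.004, -0.001]
ft_force: [-9.4, 1.2, 28.5]
finger_gap: 0.0186
```

Run:
```python
from h import *
sc=cap('scene');crop(sc,230,130,320,220,8,'s11');np.savez('s11.npz',**sc)
tp=cap('top','t11')
o=arm.get_obs();print(o['ee_pos'],o['tool_rot'],o['ft_force'],o['wrist_torque'],o['finger_gap'],o['time_s'])
W=cloud(tp);s=W[225:255,360:402].reshape(-1,3); s=s[(s[:,2]>0.076)&(s[:,2]<.095)]
if len(s)>10:
  c=s.mean(0);e=np.linalg.eigh(np.cov((s[:,:2]-c[:2]).T));print(len(s),c,np.degrees(np.arctan2(e[1][1,1],e[1][0,1])))
# jaw flange heights before/after from scene
for f in('s6.npz','s11.npz'):
    W=cloud(dict(np.load(f))).reshape(-1,3)
    rel=W[:,:2]-[.5133,-.0019]; X=rel@[.984,.179];Y=rel@[-.179,.984]
    for a,b in((-.13,-.115),(-.115,-.1),(-.09,-.075)):
        m=(abs(X)<.032)&(abs(X)>.012)&(Y>a)&(Y<b)&(W[:,2]>.06)&(W[:,2]<.085);print(f,a,m.sum(),np.median(W[m,2]).round(4))
```

```text
[ 0.53224399 -0.09841094  0.09317062] [ 0.99713183  0.07558159  0.00381004 -0.00100801] [-8.51389072  0.49698538 28.35713657] [0.21063081 1.70530998 0.0227197 ] 0.018055926350563273 16.0
63 [ 0.440079   -0.33142076  0.08341269] 173.3578912448503
s6.npz -0.13 32 0.0756
s6.npz -0.115 38 0.0747
s6.npz -0.09 35 0.0747
s11.npz -0.13 15 0.0694
s11.npz -0.115 27 0.0688
s11.npz -0.09 30 0.0732
```

View pics/s11.png

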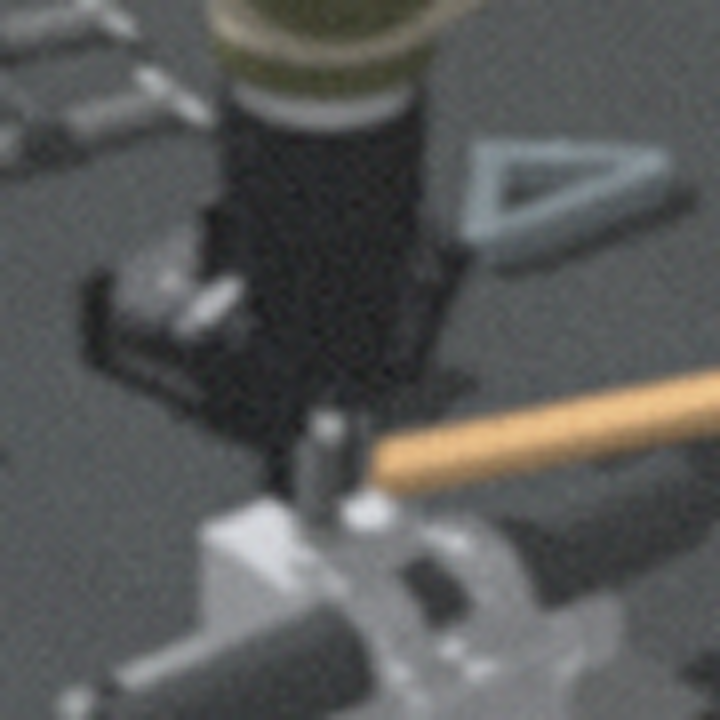

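Run:
```python
from h import *
print(arm.job_done())
o=arm.get_obs();print(o['ee_pos'],o['ft_force'],o['finger_gap'],o['time_s'])
```

```text
the job is handed in; nothing more can be done
None
the job is handed in; nothing more can be done
```

I handed the job in at about 16 s of the 72 s allowed. The larger remote's selector is on the dot, and the jig's upper half is held shut by the jig pin, which the gripper is still pressing down.

**Final checks**
- **Selector:** after I let go, the bar pointed at about -6°, and it read the same again at the end. The dot is at about -7.6° and the neighbouring clicks are 25° away.
- **Jaw:** the outer face of the flange read 0.069 m, which is the fully shut height, down from about 0.075 m when it was resting on the spring.
- **Pin:** it went through both halves without jamming. At the end the collar was pressed home with a steady 28 N upward reaction, well above the 8 N needed to keep the jaw shut.
- **Bystanders:** the ball-knobbed pin was in its stand when last viewed, and I touched nothing else.

**What disagreed or was not checked**
- **Starting angle:** the bar first read about 60°, which falls between clicks. I therefore turned it to an absolute direction and checked it against the dot afterwards.
- **Jaw reading near the pipe:** one depth reading there was about 0.073 m, 4 mm too high. I took it to be spoilt by the strap or collar.
- **After hand-in:** I could not read the state once the job was handed in, so I did not see the final second.

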